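Free the tight locating block of a bead-drilling jig

TASK

Take the orange-handled key from its stand, use it to turn the jig's captive screw about a quarter turn counter-clockwise so that its red tab points well clear of the yellow locating block, and put the key back upright in its stand. Then grip the block's black post and rock the tightly fitting block side to side, first away from the screw and then towards it and so on, working it up until it frees; the jig only sits on its board, so do not lift it off with the block, and leave everything else on the table alone. Finish while still holding the block upright and still, over its pocket and just clear of the jig (its underside about 2 to 3 cm above the jig's top).

Things in the scene. Friction and masses are not known exactly. Their poses are not given: they have to be found in the camera images.
- base: Fixed plywood board 130 x 170 x 12 mm under the blue jig. Origin at its underside, directly below the centre of the jig's pocket; z up, y points from the pocket towards the screw (the rocking direction), x is across the rocking direction. The board and the jig turn together with it.
- jig_top (a point): Centre of the pocket mouth in the level top face of the blue jig (90 mm in x, y from -46 to +74 mm, 45 mm high), 57 mm above the table; axes as the board's. The pocket is 38 mm in x, 50 mm in y and 30 mm deep.
- jig (a joint): Height in m by which the jig has lifted off its board on its guides: 0 when sitting down. Only its own weight, about 11 N, keeps it down; it cannot shift sideways. A straight pull on the tight block lifts it. It must stay under 6 mm.
- screw (a joint): Angle in rad of the captive screw, counter-clockwise from above. At 0 its red tab (14 mm wide, 5 mm thick, 38 mm long from the axis) points along the board's -y, 1.5 mm over the block's shoulder, and the bar of its head lies along the board's x. Starts within 0.2 of 0, stops at 1.7, is open above 1.0. Friction about 0.04 N m; stays where left.
- screw_head (a point): Point on the screw axis, 52 mm from the pocket centre along +y, at the root of the head's bar, 6.5 mm above the jig's top face. From here the steel bar rises 10 mm; it is 22 mm long and 6 mm wide.
- block: Yellow locating block stuck in the pocket, 36 (x) x 40 (y) x 30 mm high, its top flush with the jig; on it a black square post 20 x 20 x 42 mm to grip. Origin: centre of its underside; axes as the board's at the start. 70 to 120 g. It must rise 20 mm to leave the noses. It can lean about 0.2 rad to +y or -y; leaning about one nose lifts its middle by 20 mm times the angle.
- block_top (a point): Centre of the top of the black post, 72 mm above the block's underside; axes as the block's.
- key: Loose fork key, 118 mm long, upright in its stand: orange handle 26 mm (x) x 20 mm (y) from 60 mm up to the top, thin shaft, and at the lower end two prongs 20 mm long (x), 4 mm thick, 12 mm high, with a 10 mm wide slot between them that runs along the key's x and fits over the screw's bar. Origin: centre of the lower end, z up. 0.12 kg.
- stand: Fixed light wooden block 80 x 80 x 36 mm with a square hole 28 mm wide and 28 mm deep in its middle, in which the key stands (the key's lower end 8 mm above the table). Origin at the centre of its underside, sides along its x and y; the key's handle starts about square to it.
- lid_blue: Bystander: blue plastic lid with beads, 72 mm across, 14 mm high; origin centre of underside.
- lid_orange: Bystander: orange plastic lid with beads, 72 mm across, 14 mm high; origin centre of underside.
- lid_purple: Bystander: purple plastic lid with beads, 72 mm across, 14 mm high; origin centre of underside.
- paint_jar: Bystander: white jar with a red cap, 56 mm across, 65 mm high; origin centre of underside.
- glue: Bystander: white bottle with an orange cap, 44 mm across, 110 mm high; origin centre of underside.
- cone: Bystander: light wooden cone, 56 mm across, 85 mm high; origin centre of underside.
- spare: Bystander: green spare block with a black post, 30 x 40 x 60 mm, standing on the table; not the one to free; origin centre of underside.
- noses (a point): Point midway between two round rubber noses (radius 5 mm, along x) in the pocket's +y and -y walls, 10 mm below the jig's top face. They pinch the block's faces, 40 mm apart; the +y one is sprung with about 20 N. Their friction, stronger in a straight pull than the jig's weight, is all that keeps the block in.

How it is judged:
By the outcome, as a careful person would: the job done as asked, in the order asked, and still so for the second after the job is handed in, while the arm keeps its last pose, push and grip.
It also fails if it takes over 72 s, if anything falls off the work surface, if the arm or the gripper's body presses on something with over 40 N, if the wrist force passes 120 N, or if a joint passes its speed limit or range.

ROBOT

A 6-joint arm with a two-finger parallel gripper is mounted at the origin on the work surface. World frame = base frame: x ahead of the robot, y to its left, z up, the work surface at z = 0. Lengths are in m, angles in rad, forces in N, time in s.
With the tool pointing down it reaches from about 0.35 to 0.775 m from the base axis. Payload 7.3 kg.
Tool frame: the origin (TCP) lies on the centre line of the jaws, within the pads' length; the fingertips stand 11 mm ahead of it and the grasp point (between the pads) lies 8 mm behind it; y points along the fingers, z is the direction in which the jaws open and shut, and the axes are right-handed (so a half turn about y gives the same grasp; the last joint's range is limited). The gripper opens to 92 mm and grips with 3 to 60 N. Pads are 19 mm wide; open, the fingers measure 130 mm over their backs; the gripper's body (75 mm by 190 mm) begins 47 mm behind the grasp point.
Start: joints at [-1.332, 0.342, 1.524, -0, 1.275, -0.146], TCP at [0.197, -0.487, 0.238] pointing down, gripper open.
Joint ranges: [-2.53, 2.53], [-0.77, 2.02], [0.04, 2.7], [-1, 4.14], [0.28, 2.66], [-3.11, 3.11]. Speed limits (rad/s): [2.57, 2.57, 3.14, 3.14, 3.14, 3.14].

INTERFACE

Orientations are given as [roll, pitch, yaw] about the fixed x, y, z axes, in that order (R = Rz(yaw) Ry(pitch) Rx(roll)).
In Python, from cell import robot, cams gives the robot as it stands.
- The arm moves only by the tool apply_moves, never from a script. Its argument "plan" is a list of rows, each a list of 7 numbers: the shift along the tool's x, y, z in m, then the turn, a rotation vector about the tool's x, y, z in degrees, then the gripper command: -1 is fully open, 1 is shut, values between are in proportion. A call has exactly 5 rows; each row is the pose to reach, as a shift and turn from the pose commanded when the call began, along the tool's axes at that moment; what a row does not reach only later rows make up. A row lasts 1/8 s, in which the tool goes at most 62.5 mm and 10.7 degrees, less where a joint would pass 70% of its speed; a pose out of reach is approached as far as the arm can. A call with a gripper value outside its range is refused whole. The fingers move at their own pace and stop on an object; "squeeze" is the grip in N (left out, the last holds). Time passes only in rows, so rows that repeat a pose let the fingers close, or fill a call up. It gives the time, the measured TCP pose, the force and the opening at its end, in the units of the state.
- robot.observe(): the state, without advancing time (a new reading comes with each control period).
- cams.read_camera(name): name is "scene" or "side" or "wrist"; returns the picture (420x560x3 uint8, blue, green, red); there is no depth.
- cams.calibration(name): a dict with "fx", "fy", "cx", "cy" (pixels), "extrinsics" (4x4, takes a point from world to camera coordinates); the wrist camera has in their place "T_tool_cam" (4x4, takes a point from camera to tool coordinates, whose origin is the TCP and whose axes are the tool frame's). Camera axes: x right, y up, looking along -z (the intrinsics and any distortion apply to the point x, -y, -z); pixel columns grow to the right and rows downward; lengths in m; the calibration is good to about 2 mm. A picture is of the moment at which its call begins: read the wrist's pose just before it. calibration takes no time and is no camera call.
- robot.hand_in(): hands the job in, once; it reports no verdict.
The state is a dict: "time": time; "qpos": joint angles; "qvel": joint speeds; "joint_efforts": joint torques, N m; "tool_pos": TCP position; "tool_rot": TCP orientation; "contact_force": force on the tool from outside, world axes, zero at the start; "torque": the same for the moment, N m; "opening": finger opening in m.
Only numpy, scipy, OpenCV 4.12 (cv2) and the standard library are available. Lean on these libraries where they do the work, as an engineer would, in place of code of your own. Each camera call takes 0.05 s, during which the arm holds its last target. There are 200 camera calls.

## Working session

There is one attempt and no reset: what is moved stays moved. The work goes in short steps, Python scripts to look and compute and a tool call to move; the robot and the scene stay as the last step left them, time stands still between calls to the robot, and variables do not carry over. Pictures are saved under pics/ and viewed, about 8 in all and at most 12, crops included, and the job is handed in when it is done.

Besides the shell and the picture viewer there is one more tool, called after "Emit:" as a command line: name --pt "numbers of a row" for each row, then --argument value for the rest. apply_moves: Moves the arm, as the interface text tells. Its arguments: {"type":"object","properties":{"plan":{"type":"array","items":{"type":"array","items":{"type":"number"}}},"squeeze":{"type":"number"}},"required":["plan"]}

```bash
ls; mkdir -p pics; python3 - <<'E'
from cell import robot,cams
import cv2,numpy as np
np.set_printoptions(precision=4,suppress=True)
s=robot.observe();print(s)
for n in ["scene","side"]:
    cv2.imwrite(f"pics/{n}0.png",cams.read_camera(n)); 
for n in ["scene","side","wrist"]: print(n,cams.calibration(n))
a=cv2.imread("pics/scene0.png");b=cv2.imread("pics/side0.png")
E
```

```text
pics
{'time': 0.0, 'qpos': array([-1.332 ,  0.3427,  1.525 ,  0.    ,  1.2754, -0.146 ]), 'qvel': array([-0.0001, -0.0011, -0.0001, -0.0006,  0.0006,  0.0006]), 'joint_efforts': array([ -0.    , -43.1254, -24.4215,   0.0717,   0.056 ,  -0.0001]), 'tool_pos': array([ 0.197 , -0.4862,  0.237 ]), 'tool_rot': array([-1.5724,  0.0002, -2.7568]), 'contact_force': array([ 0.1654,  0.1717, -0.1038]), 'torque': array([ 0.0319,  0.0259, -0.0166]), 'opening': 0.09159480184572748}
scene {'fx': 407.5477847294097, 'fy': 407.5477847294097, 'cx': 280.24781774611563, 'cy': 211.46026743361008, 'extrinsics': array([[-0.2851,  0.9582, -0.0224,  0.1621],
       [-0.6281, -0.1692,  0.7595,  0.311 ],
       [ 0.724 ,  0.2306,  0.6501, -1.5818],
       [ 0.    ,  0.    ,  0.    ,  1.    ]])}
side {'fx': 542.3083047257202, 'fy': 542.3083047257202, 'cx': 276.4914750840111, 'cy': 208.45961044347663, 'extrinsics': array([[-0.7943, -0.6075, -0.0014,  0.4856],
       [ 0.4467, -0.5855,  0.6765, -0.3247],
       [-0.4118,  0.5368,  0.7364, -1.2433],
       [ 0.    ,  0.    ,  0.    ,  1.    ]])}
wrist {'fx': 292.6220206888798, 'fy': 292.6220206888798, 'cx': 283.3317576051349, 'cy': 208.61007122561608, 'T_tool_cam': array([[-0.0009, -0.9586, -0.2849, -0.0766],
       [-0.0003,  0.2849, -0.9586, -0.1469],
       [ 1.    , -0.0008, -0.0006, -0.0008],
       [ 0.    ,  0.    ,  0.    ,  1.    ]])}
```

View pics/scene0.png

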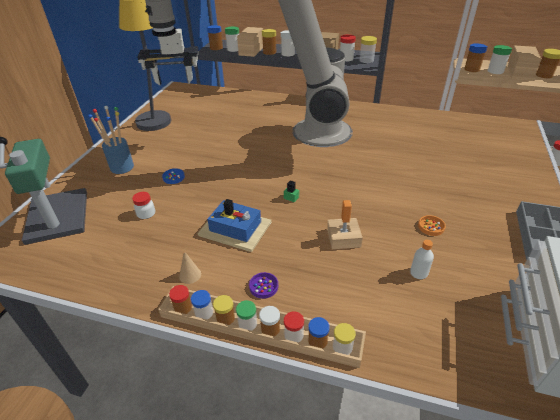

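View pics/side0.png

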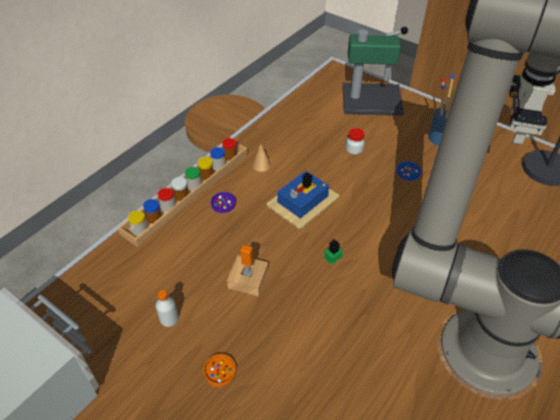

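The scene view shows the key (347,203), the jig (235,220) and the green spare (291,192). The side view shows the key (247,250) and the jig (303,195). I'll enlarge crops of both.

```bash
cat > h.py <<'E'
from cell import robot,cams
import cv2,numpy as np
from scipy.spatial.transform import Rotation as R
np.set_printoptions(precision=4,suppress=True)
C={n:cams.calibration(n) for n in("scene","side","wrist")}
def ext(n,s=None):
    if n!="wrist": return C[n]["extrinsics"]
    T=np.eye(4);T[:3,:3]=R.from_euler("xyz",s["tool_rot"]).as_matrix();T[:3,3]=s["tool_pos"]
    return np.linalg.inv(T@C[n]["T_tool_cam"])
def ray(n,u,v,s=None):
    c=C[n];E=ext(n,s);d=np.array([(u-c["cx"])/c["fx"],-(v-c["cy"])/c["fy"],-1])
    return -E[:3,:3].T@E[:3,3],E[:3,:3].T@d
def atz(n,u,v,z,s=None):
    o,d=ray(n,u,v,s);return o+d*(z-o[2])/d[2]
def proj(n,p,s=None):
    c=C[n];q=ext(n,s)@np.r_[p,1];return np.array([c["cx"]-c["fx"]*q[0]/q[2],c["cy"]+c["fy"]*q[1]/q[2]])
def tri(a,b,s=None):
    A=[];B=[]
    for n,u,v in(a,b):
        o,d=ray(n,u,v,s);d/=np.linalg.norm(d);P=np.eye(3)-np.outer(d,d);A.append(P);B.append(P@o)
    x=np.linalg.lstsq(np.vstack(A),np.hstack(B),rcond=None)[0];return x
E
python3 - <<'E'
from h import *
a=cv2.imread("pics/scene0.png");b=cv2.imread("pics/side0.png")
cr=lambda i,x,y:cv2.resize(i[y:y+75,x:x+100],(400,300),interpolation=3)
cv2.imwrite("pics/m1.png",np.vstack([np.hstack([cr(a,190,180),cr(b,255,150)]),np.hstack([cr(a,300,185),cr(b,200,230)])]))
E
```

```text
(no output)
```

View pics/m1.png

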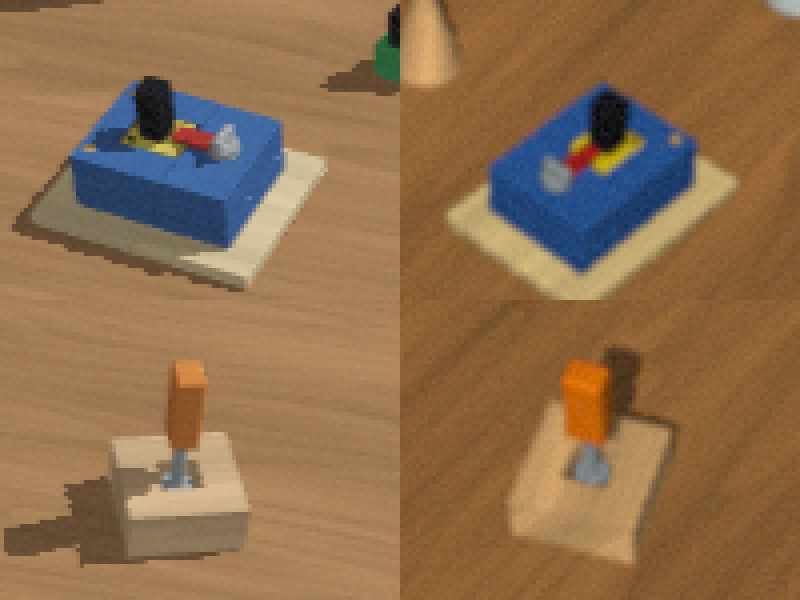

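```bash
python3 - <<'E'
from h import *
sc=lambda x,y:("scene",190+x/4,180+y/4); sd=lambda x,y:("side",255+(x-400)/4,150+y/4)
P=[sc(72,155),sc(137,80),sc(284,122),sc(228,196)]
Q=[sd(695,148),sd(583,220),sd(490,165),sd(603,82)]
for L in(P,Q):
    c=np.array([atz(*p,.057) for p in L]);print(c,c.mean(0));d=np.diff(np.vstack([c,c[:1]]),axis=0);print(np.linalg.norm(d,axis=1),np.degrees(np.arctan2(d[:,1],d[:,0])))
print("head",tri(sc(224,133),sd(556,165)),"post top",tri(sc(154,82),sd(610,97)))
print("key",tri(("scene",347.4,201.75),("side",246.75,247.5)),atz("scene",347.4,201.75,.126),atz("side",246.75,247.5,.126))
kc=lambda x,y:("scene",300+x/4,185+(y-300)/4);kd=lambda x,y:("side",200+(x-400)/4,230+(y-300)/4)
for L in([kc(110,440),kc(228,433),kc(247,492),kc(126,505)],[kd(553,402),kd(673,428),kd(637,528),kd(515,500)]):
    c=np.array([atz(*p,.036) for p in L]);print(c,c.mean(0));d=np.diff(np.vstack([c,c[:1]]),axis=0);print(np.linalg.norm(d,axis=1),np.degrees(np.arctan2(d[:,1],d[:,0])))
print("spare",atz("scene",291,184,.06))
for n,p in dict(glue=(422,275),purple=(263,286),orange=(431,226),cone=(190,278)).items(): print(n,atz("scene",*p,0))
E
```

```text
[[ 0.6451 -0.183   0.057 ]
 [ 0.5572 -0.1713  0.057 ]
 [ 0.574  -0.0532  0.057 ]
 [ 0.6558 -0.065   0.057 ]] [ 0.6081 -0.1181  0.057 ]
[0.0887 0.1192 0.0826 0.1185] [172.415   81.9064  -8.1922 -95.1687]
[[ 0.5552 -0.1678  0.057 ]
 [ 0.5774 -0.0642  0.057 ]
 [ 0.6594 -0.0674  0.057 ]
 [ 0.6453 -0.1835  0.057 ]] [ 0.6093 -0.1207  0.057 ]
[0.106  0.082  0.1169 0.0914] [ 77.9156  -2.2609 -96.8881 170.1082]
head [ 0.6137 -0.0821  0.0734] post top [ 0.6065 -0.1334  0.1022]
key [0.5617 0.1811 0.1288] [0.5586 0.1812 0.126 ] [0.5632 0.1789 0.126 ]
[[0.5414 0.1303 0.036 ]
 [0.5127 0.2082 0.036 ]
 [0.5689 0.2292 0.036 ]
 [0.6025 0.1536 0.036 ]] [0.5564 0.1803 0.036 ]
[0.083  0.06   0.0827 0.0654] [ 110.2089   20.5674  -66.0548 -159.1123]
[[0.6124 0.1592 0.036 ]
 [0.5388 0.1291 0.036 ]
 [0.5096 0.202  0.036 ]
 [0.5821 0.2313 0.036 ]] [0.5607 0.1804 0.036 ]
[0.0795 0.0785 0.0782 0.0782] [-157.6994  111.8254   22.0694  -67.1993]
spare [ 0.437  -0.0039  0.06  ]
glue [0.6433 0.3944 0.    ]
purple [ 0.7838  0.0195 -0.    ]
orange [0.4498 0.4129 0.    ]
cone [ 0.8091 -0.1675  0.    ]
```

Emit:
apply_moves --pt "-0.2 -0.012 -0.164 0 0 0 -1" --pt "-0.2 -0.012 -0.164 0 0 0 -1" --pt "-0.2 -0.012 -0.164 0 0 0 -1" --pt "-0.2 -0.012 -0.164 0 0 0 -1" --pt "-0.2 -0.012 -0.164 0 0 0 -1"

```text
time: 0.72
tool_pos: [0.3219, -0.2565, 0.2499]
tool_rot: [-1.571, 0.0, -2.752]
contact_force: [-0.2, -0.4, -0.8]
opening: 0.0917
```

Emit:
apply_moves --pt "-0.2 0 -0.164 0 0 0 -1" --pt "-0.2 0 -0.164 0 0 0 -1" --pt "-0.2 0 -0.164 0 0 0 -1" --pt "-0.2 0 -0.164 0 0 0 -1" --pt "-0.2 0 -0.164 0 0 0 -1"

```text
time: 1.35
tool_pos: [0.4459, -0.0301, 0.2493]
tool_rot: [-1.571, -0.0, -2.752]
contact_force: [-0.1, -0.7, -0.1]
opening: 0.092
```

Emit:
apply_moves --pt "-0.188 0 -0.154 0 0 0 -1" --pt "-0.188 0 -0.154 0 0 0 -1" --pt "-0.188 0 -0.154 0 0 0 -1" --pt "-0.188 0 -0.154 0 0 0 -1" --pt "-0.188 0 -0.154 0 0 0 -1"

```text
time: 1.98
tool_pos: [0.5624, 0.1822, 0.2482]
tool_rot: [-1.571, -0.001, -2.755]
contact_force: [-0.4, 0.1, -0.3]
opening: 0.0919
```

```bash
python3 - <<'E'
from h import *
s=robot.observe();print(s["time"],s["tool_pos"],s["tool_rot"],s["qpos"],s["qvel"])
i=cams.read_camera("wrist");cv2.imwrite("pics/w1.png",i)
print(proj("wrist",np.array([.561,.18,.126]),s))
E
```

```text
1.975 [0.5624 0.1822 0.2482] [-1.571  -0.0012 -2.7545] [ 0.1837  0.4585  1.314  -0.0001  1.3704  1.3674] [-0.0545 -0.0472  0.0685 -0.0252  0.0039 -0.026 ]
[285.5908 207.2949]
```

View pics/w1.png

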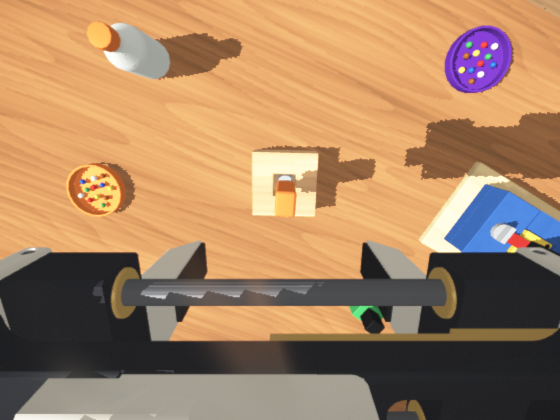

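The wrist view shows the handle's top face spanning about (276–295, 192–217), with the 20 mm side across the jaws and the stand square to the tool. I'll measure it by colour.

```bash
python3 - <<'E'
from h import *
s=robot.observe();print(s["tool_pos"],s["tool_rot"])
i=cv2.imread("pics/w1.png");c=cv2.cvtColor(i,cv2.COLOR_BGR2HSV)[170:222,262:310].astype(int)
m=(c[...,1]>190)&(c[...,0]<16)
for r in range(0,52,2): print(170+r,np.where(m[r])[0][[0,-1]]+262 if m[r].any() else '',c[r,23])
a=s
for p in[(285.5,204.5)]: print(atz("wrist",*p,.126,a))
E
```

```text
[0.5617 0.1805 0.2484] [-1.5704 -0.0021 -2.7559]
170  [ 27  35 255]
172  [ 26  40 255]
174  [ 15  87 206]
176  [ 90   1 233]
178  [ 90   2 238]
180  [ 12  62 198]
182 [284 284] [ 11 188 182]
184 [279 292] [ 11 190 181]
186 [281 290] [ 11 191 180]
188 [278 290] [ 11 190 181]
190 [278 293] [ 11 191 186]
192  [ 14 176 249]
194  [ 19 157 255]
196  [ 19 153 255]
198  [ 20 152 255]
200  [ 20 153 255]
202  [ 20 153 255]
204  [ 20 153 255]
206  [ 19 154 255]
208  [ 20 152 255]
210  [ 19 154 255]
212  [ 20 153 255]
214  [ 20 153 255]
216  [ 18 158 254]
218  [ 14 136 230]
220  [ 14 139 228]
[0.5626 0.1793 0.126 ]
```

Emit:
apply_moves --pt "0 0.05 0.001 0 0 0 -1" --pt "0 0.1 0.001 0 0 0 -1" --pt "0 0.14 0.001 0 0 0 -1" --pt "0 0.158 0.001 0 0 0 -1" --pt "0 0.158 0.001 0 0 0 -1" --squeeze 30

```text
time: 2.65
tool_pos: [0.5606, 0.1775, 0.0904]
tool_rot: [-1.571, -0.004, -2.759]
contact_force: [-0.2, 0.6, 0.1]
opening: 0.0918
```

Emit:
apply_moves --pt "0 0 0 0 0 0 1" --pt "0 0 0 0 0 0 1" --pt "0 0 0 0 0 0 1" --pt "0 0 0 0 0 0 1" --pt "0 0 0 0 0 0 1"

```text
time: 3.28
tool_pos: [0.5615, 0.18, 0.0918]
tool_rot: [-1.571, 0.0, -2.757]
contact_force: [-0.4, -0.1, 0.4]
opening: 0.0464
```

```bash
python3 - <<'E'
from h import *
s=robot.observe();print(s)
E
```

```text
{'time': 3.275, 'qpos': array([ 0.1803,  0.604 ,  1.5256, -0.0001,  1.0119,  1.3662]), 'qvel': array([ 0.0001,  0.003 ,  0.0024,  0.0014, -0.0004, -0.0024]), 'joint_efforts': array([ -0.0256, -52.5948, -20.9268,   0.0423,  -0.0725,  -0.0004]), 'tool_pos': array([0.5615, 0.18  , 0.0918]), 'tool_rot': array([-1.5707,  0.0001, -2.7566]), 'contact_force': array([-0.4345, -0.1273,  0.3552]), 'torque': array([-0.0029, -0.0101, -0.0357]), 'opening': 0.046390268697675166}
```

Emit:
apply_moves --pt "0 0 0 0 0 0 1" --pt "0 0 0 0 0 0 1" --pt "0 0 0 0 0 0 1" --pt "0 0 0 0 0 0 1" --pt "0 0 0 0 0 0 1"

```text
time: 3.9
tool_pos: [0.5615, 0.1799, 0.0916]
tool_rot: [-1.571, -0.0, -2.757]
contact_force: [-1.1, 1.1, -0.3]
opening: 0.0196
```

Emit:
apply_moves --pt "0 -0.02 0 0 0 0 1" --pt "0 -0.06 0 0 0 0 1" --pt "0 -0.11 0 0 0 0 1" --pt "0 -0.14 0 0 0 0 1" --pt "0 -0.14 0 0 0 0 1"

```text
time: 4.53
tool_pos: [0.5626, 0.1801, 0.2341]
tool_rot: [-1.57, 0.005, -2.757]
contact_force: [0.9, -0.4, -1.7]
opening: 0.0199
```

```bash
python3 - <<'E'
from h import *
s=robot.observe();print(s['tool_pos'],s['tool_rot'],s['opening'],s['contact_force'])
E
```

```text
[0.5626 0.1801 0.2341] [-1.5696  0.0051 -2.7567] 0.019939020635744185 [ 0.9293 -0.4314 -1.6882]
```

Emit:
apply_moves --pt "0.015 0 0.05 0 8 0 1" --pt "0.03 0 0.105 0 16 0 1" --pt "0.045 0 0.16 0 24 0 1" --pt "0.057 0 0.203 0 30 0 1" --pt "0.057 0 0.203 0 30 0 1"

```text
time: 5.15
tool_pos: [0.5843, -0.0328, 0.2294]
tool_rot: [-1.57, -0.003, 2.998]
contact_force: [-0.5, 0.6, -0.9]
opening: 0.02
```

```bash
python3 - <<'E'
from h import *
cams.read_camera("side")
cams.read_camera("side")
s=robot.observe();print(s["time"],s["tool_pos"],s["tool_rot"],s["qpos"],s["qvel"])
i=cams.read_camera("wrist");cv2.imwrite("pics/w2.png",i);cv2.imwrite("pics/w2v.png",cv2.resize(i,(800,600),interpolation=3))
import pickle;pickle.dump(s,open("s2.pkl","wb"))
print(proj("wrist",np.array([.6137,-.0821,.0735]),s),proj("wrist",np.array([.6065,-.1334,.099]),s))
E
```

```text
5.25 [ 0.5842 -0.0297  0.23  ] [-1.5713 -0.0031  3.0024] [-0.1819  0.4601  1.362   0.0003  1.3226  1.528 ] [ 0.032  -0.0118 -0.004   0.0005  0.0058  0.    ]
[330.1477 161.4773] [388.8997 165.1268]
```

View pics/w2v.png

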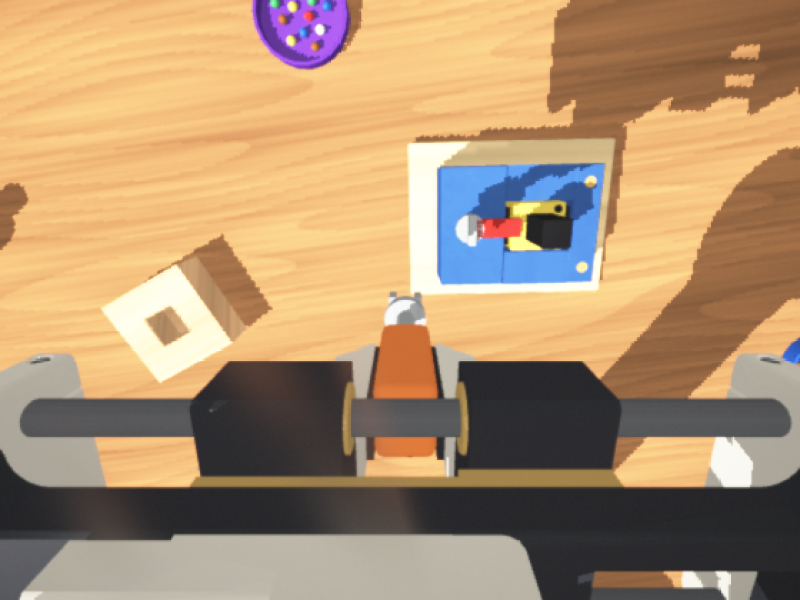

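The wrist view shows the jig's screw head at (465,228)/1.43, with its tab pointing at the block, and the key prongs at (405,305)/1.43. I'll enlarge that area.

```bash
python3 - <<'E'
import cv2
i=cv2.imread("pics/w2.png");cv2.imwrite("pics/w2c.png",cv2.resize(i[95:215,265:425],(800,600),interpolation=cv2.INTER_CUBIC))
E
```

```text
(no output)
```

View pics/w2c.png

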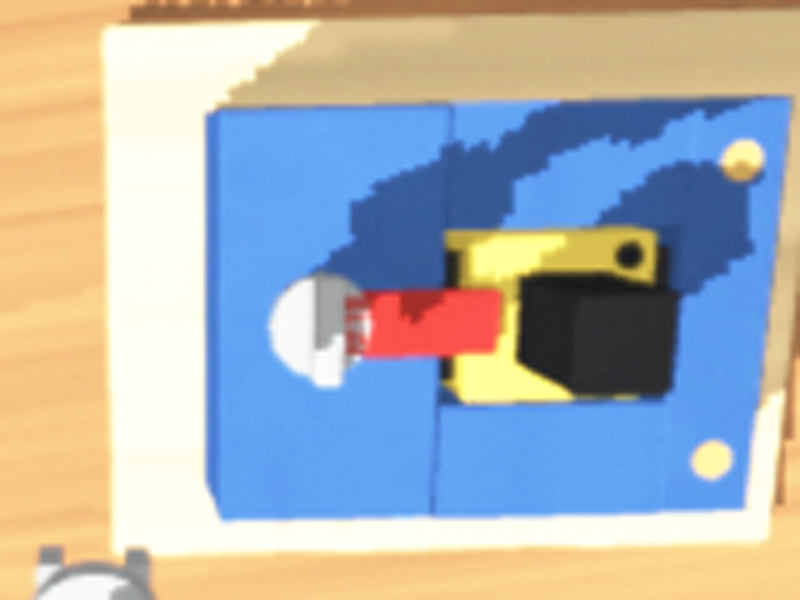

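```bash
cat >> h.py <<'E'
def fit(P,Q):
    "2D rigid: model P -> world Q"
    P=np.array(P);Q=np.array(Q)[:,:2];p=P-P.mean(0);q=Q-Q.mean(0)
    t=np.arctan2((p[:,0]*q[:,1]-p[:,1]*q[:,0]).sum(),(p*q).sum());r=np.array([[np.cos(t),-np.sin(t)],[np.sin(t),np.cos(t)]])
    o=Q.mean(0)-r@P.mean(0);return o,t,r,np.linalg.norm(P@r.T+o-Q,axis=1)
E
python3 - <<'E'
from h import *
import pickle;s=pickle.load(open("s2.pkl","rb"))
w=lambda x,y,z:atz("wrist",265+x/5,95+y/5,z,s)
L=[(218,110),(792,97),(748,508),(222,520)]
Q=[w(*p,.057) for p in L];M=[(.045,.074),(.045,-.046),(-.045,-.046),(-.045,.074)]
o,t,r,e=fit(M,Q);print("pocket",o,np.degrees(t),e);print(np.array(Q))
B=[w(*p,.057) for p in[(445,232),(658,228),(462,403)]];print("block corners",B,np.degrees(np.arctan2(*(B[0]-B[1])[[1,0]])))
print("screw model",o+r@[0,.052])
print("bar top",w(330,331,.0735),"ends",w(328,277,.0735),w(330,387,.0735))
a,b=w(365,324,.0635),w(502,320,.0635);d=a-b;print("tab dir +y",np.degrees(np.arctan2(d[1],d[0]))-90,b)
print("post top",w(625,338,.099))
print("stand? prongs expected px",proj("wrist",s["tool_pos"]-[0,0,.0838],s))
E
```

```text
pocket [ 0.6079 -0.1348] -6.471443414247943 [0.0006 0.0012 0.0009 0.0014]
[[ 0.6603 -0.0664  0.057 ]
 [ 0.6464 -0.185   0.057 ]
 [ 0.5588 -0.175   0.057 ]
 [ 0.5723 -0.0573  0.057 ]]
block corners [array([ 0.6289, -0.1116,  0.057 ]), array([ 0.6235, -0.1566,  0.057 ]), array([ 0.5916, -0.1127,  0.057 ])] 83.13146109197777
screw model [ 0.6137 -0.0832]
bar top [ 0.6139 -0.083   0.0735] ends [ 0.6249 -0.0836  0.0735] [ 0.6023 -0.0819  0.0735]
tab dir +y -6.256164568981674 [ 0.6096 -0.1209  0.0635]
post top [ 0.6088 -0.1345  0.099 ]
stand? prongs expected px [283.857  217.2625]
```

Emit:
apply_moves --pt "-0.018 0 0.024 0 -1 0 1" --pt "-0.0367 0.02 0.0488 0 -2 0 1" --pt "-0.0367 0.045 0.0488 0 -2 0 1" --pt "-0.0367 0.045 0.0488 0 -2 0 1" --pt "-0.0367 0.045 0.0488 0 -2 0 1"

```text
time: 5.92
tool_pos: [0.6148, -0.0819, 0.1875]
tool_rot: [-1.571, 0.001, 3.04]
contact_force: [-0.2, 0.6, -0.3]
opening: 0.0197
```

```bash
python3 - <<'E'
from h import *
ims={n:cams.read_camera(n) for n in("scene","side")}
s=robot.observe();print(s["time"],s["tool_pos"],s["tool_rot"],s["contact_force"])
b=s["tool_pos"]-[0,0,.0838];print(b,proj("scene",b),proj("side",b),proj("scene",[.6138,-.0831,.0735]),proj("side",[.6138,-.0831,.0735]))
a=ims["scene"][165:240,200:300];c=ims["side"][140:215,250:350]
cv2.imwrite("pics/m2.png",np.hstack([cv2.resize(x,(400,300),interpolation=2) for x in(a,c)]))
E
```

```text
6.025 [ 0.6151 -0.0823  0.1881] [-1.5704  0.0023  3.039 ] [ 0.1592 -0.292  -1.6675]
[ 0.6151 -0.0823  0.1043] [244.8277 204.8062] [293.8813 182.9551] [245.6137 213.191 ] [294.1805 190.9906]
```

View pics/m2.png

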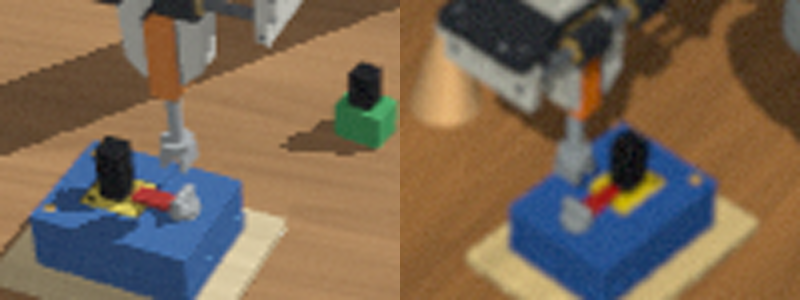

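Emit:
apply_moves --pt "0.001 0.01 0.001 0 0 0 1" --pt "0.001 0.02 0.001 0 0 0 1" --pt "0.001 0.029 0.001 0 0 0 1" --pt "0.001 0.033 0.001 0 0 0 1" --pt "0.001 0.036 0.001 0 0 0 1"

```text
time: 6.65
tool_pos: [0.6134, -0.084, 0.1504]
tool_rot: [-1.571, -0.0, 3.038]
contact_force: [0.2, -0.1, -1.3]
opening: 0.0202
```

Emit:
apply_moves --pt "0 0.001 0 0 0 0 1" --pt "0 0.002 0 0 0 0 1" --pt "0 0.003 0 0 0 0 1" --pt "0 0.003 0 0 0 0 1" --pt "0 0.003 0 0 0 0 1"

```text
time: 7.28
tool_pos: [0.6135, -0.0839, 0.1478]
tool_rot: [-1.571, 0.0, 3.038]
contact_force: [0.7, -0.3, -1.5]
opening: 0.0201
```

Emit:
apply_moves --pt "0 0 0 0 -9 0 1" --pt "0 0 0 0 -18 0 1" --pt "0 0 0 0 -27 0 1" --pt "0 0 0 0 -36 0 1" --pt "0 0 0 0 -45 0 1"

```text
time: 7.9
tool_pos: [0.6139, -0.0838, 0.1479]
tool_rot: [-1.57, 0.001, -2.455]
contact_force: [1.7, 0.5, -0.9]
opening: 0.0196
```

Emit:
apply_moves --pt "0 0 0 0 -9 0 1" --pt "0 0 0 0 -18 0 1" --pt "0 0 0 0 -27 0 1" --pt "0 0 0 0 -36 0 1" --pt "0 0 0 0 -45 0 1"

```text
time: 8.52
tool_pos: [0.6144, -0.0839, 0.1479]
tool_rot: [-1.568, 0.0, -1.67]
contact_force: [1.7, 0.1, -3.3]
opening: 0.0201
```

```bash
python3 - <<'E'
from h import *
ims={n:cams.read_camera(n) for n in("scene","side")}
s=robot.observe();print(s["time"],s["tool_pos"],s["tool_rot"],s["contact_force"],s["torque"],s["qpos"])
a=ims["scene"][165:240,200:300];c=ims["side"][140:215,250:350]
cv2.imwrite("pics/m3.png",np.hstack([cv2.resize(x,(400,300),interpolation=2) for x in(a,c)]))
E
```

```text
8.625 [ 0.6143 -0.0839  0.1479] [-1.5686  0.0001 -1.6737] [ 3.1695  0.9741 -2.4474] [ 0.0973 -0.8569 -0.0417] [-0.2595  0.5903  1.3738  0.0005  1.1753 -0.1568]
```

View pics/m3.png

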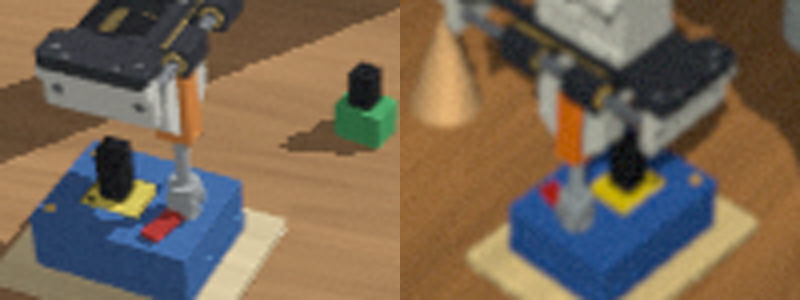

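The views show the red tab swung clear of the block, towards world +x. I'll turn slightly more, relax, then lift off.

Emit:
apply_moves --pt "0 0 0 0 -8 0 1" --pt "0 0 0 0 -8 0 1" --pt "0 0 0 0 0 0 1" --pt "0 -0.01 0 0 0 0 1" --pt "0 -0.03 0 0 0 0 1"

```text
time: 9.25
tool_pos: [0.6123, -0.0838, 0.1777]
tool_rot: [-1.574, 0.0, -1.674]
contact_force: [-0.1, 0.2, -2.2]
opening: 0.0201
```

Emit:
apply_moves --pt "0 -0.04 0 0 0 0 1" --pt "0 -0.065 0 0 0 0 1" --pt "0 -0.065 0 0 0 0 1" --pt "0 -0.065 0 0 0 0 1" --pt "0 -0.065 0 0 0 0 1"

```text
time: 9.88
tool_pos: [0.6126, -0.0838, 0.2411]
tool_rot: [-1.574, 0.0, -1.675]
contact_force: [-0.6, -0.4, -0.5]
opening: 0.0202
```

```bash
python3 - <<'E'
from h import *
a=cams.read_camera("scene");cams.read_camera("side")
cv2.imwrite("pics/s4.png",a);b=cams.read_camera("wrist");cv2.imwrite("pics/w4.png",b)
s=robot.observe();print(s["time"],s["tool_pos"],s["tool_rot"],s["contact_force"],s["torque"],s["opening"])
import pickle;pickle.dump(s,open("s4.pkl","wb"))
h=cv2.cvtColor(a,cv2.COLOR_BGR2HSV);m=((h[...,0]<6)|(h[...,0]>174))&(h[...,1]>170)&(h[...,2]>90)
ys,xs=np.where(m[185:240,210:275]);xs+=210;ys+=185
P=np.array([atz("scene",x,y,.0635) for x,y in zip(xs,ys)])-[.6138,-.0831,0];print(len(P),P.mean(0),np.degrees(np.arctan2(P.mean(0)[1],P.mean(0)[0]))+90+6.3)
t=np.array([.5615,.18,.0918])-s["tool_pos"];M=R.from_euler("xyz",s["tool_rot"]).as_matrix();print("to stand, tool",M.T@t)
E
```

```text
10.025 [ 0.6131 -0.0839  0.2418] [-1.5725  0.0002 -1.6746] [-0.1673  0.4564 -0.9499] [-0.0251 -0.017  -0.0076] 0.01976815538781548
31 [ 0.0222 -0.0046  0.0635] 84.62441020922037
to stand, tool [-0.2571  0.1501 -0.0784]
```

Emit:
apply_moves --pt "-0.05 0 -0.015 0 10 0 1" --pt "-0.1 0 -0.03 0 20 0 1" --pt "-0.15 0 -0.045 0 30 0 1" --pt "-0.2 0 -0.06 0 40 0 1" --pt "-0.257 0 -0.078 0 50 0 1"

```text
time: 10.65
tool_pos: [0.5622, 0.1807, 0.2424]
tool_rot: [-1.571, -0.0, -2.553]
contact_force: [0.8, 1.0, -1.6]
opening: 0.02
```

Emit:
apply_moves --pt "0 0 0 0 6 0 1" --pt "0 0 0 0 12 0 1" --pt "0 0 0 0 12 0 1" --pt "0 0 0 0 12 0 1" --pt "0 0 0 0 12 0 1"

```text
time: 11.28
tool_pos: [0.5626, 0.1792, 0.2426]
tool_rot: [-1.571, -0.0, -2.755]
contact_force: [0.6, -0.4, -1.8]
opening: 0.0198
```

```bash
python3 - <<'E'
from h import *
s=robot.observe();print(s["time"],s["tool_pos"],s["tool_rot"])
t=np.array([.5615,.18,.0918])-s["tool_pos"];M=R.from_euler("xyz",s["tool_rot"]).as_matrix();print("to stand, tool",M.T@t, np.degrees(s["tool_rot"][2]+2.7567))
E
```

```text
11.275 [0.5626 0.1792 0.2426] [-1.5708 -0.0002 -2.755 ]
to stand, tool [ 0.0007  0.1508 -0.0012] 0.09897807494760674
```

Emit:
apply_moves --pt "0.001 0.04 -0.001 0 0 0 1" --pt "0.001 0.08 -0.001 0 0 0 1" --pt "0.001 0.11 -0.001 0 0 0 1" --pt "0.001 0.13 -0.001 0 0 0 1" --pt "0.001 0.145 -0.001 0 0 0 1"

```text
time: 11.9
tool_pos: [0.5612, 0.1797, 0.0967]
tool_rot: [-1.571, -0.001, -2.755]
contact_force: [-0.4, 0.1, -0.7]
opening: 0.02
```

Emit:
apply_moves --pt "0 0.003 0 0 0 0 1" --pt "0 0.0055 0 0 0 0 1" --pt "0 0.0055 0 0 0 0 1" --pt "0 0.0055 0 0 0 0 1" --pt "0 0.0055 0 0 0 0 1"

```text
time: 12.52
tool_pos: [0.5615, 0.18, 0.0926]
tool_rot: [-1.571, 0.001, -2.756]
contact_force: [-0.3, -0.6, -1.6]
opening: 0.0195
```

Emit:
apply_moves --pt "0 0.001 0 0 0 0 1" --pt "0 0.001 0 0 0 0 1" --pt "0 0.001 0 0 0 0 -1" --pt "0 0.001 0 0 0 0 -1" --pt "0 0.001 0 0 0 0 -1"

```text
time: 13.15
tool_pos: [0.5612, 0.1799, 0.0911]
tool_rot: [-1.571, -0.0, -2.756]
contact_force: [-0.7, 0.7, 0.4]
opening: 0.0453
```

Emit:
apply_moves --pt "0 0 0 0 0 0 -1" --pt "0 0 0 0 0 0 -1" --pt "0 -0.04 0 0 0 0 -1" --pt "0 -0.09 0 0 0 0 -1" --pt "0 -0.14 0 0 0 0 -1"

```text
time: 13.78
tool_pos: [0.5611, 0.1799, 0.2326]
tool_rot: [-1.571, -0.0, -2.756]
contact_force: [0.7, -0.2, -0.2]
opening: 0.0908
```

```bash
python3 - <<'E'
from h import *
cams.read_camera("scene")
s=robot.observe();b=cams.read_camera("wrist");a=cams.read_camera("scene")
print(s["time"],s["tool_pos"],s["tool_rot"],s["opening"])
c=cv2.resize(a[170:245,210:360],(800,400),interpolation=2);d=cv2.resize(b[130:230,200:400],(400,200),interpolation=2)
v=np.zeros((600,800,3),np.uint8);v[:400]=c;v[400:,:400]=d;cv2.imwrite("pics/m5.png",v)
E
```

```text
13.825 [0.5638 0.1805 0.2403] [-1.5683  0.0115 -2.7555] 0.09124894515892903
```

View pics/m5.png

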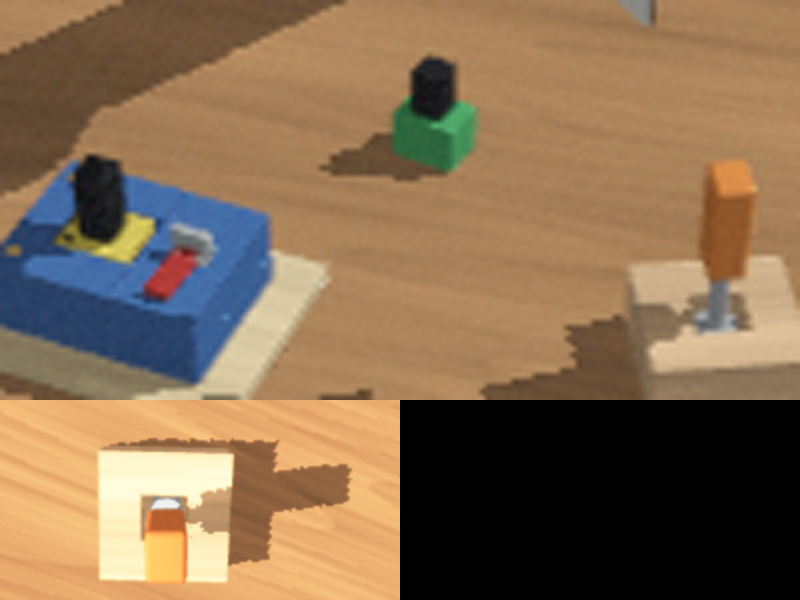

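The key stands upright in its hole and the tab lies clear, at about 85°. Next is the block.

Emit:
apply_moves --pt "0.015 0 0.06 0 7 0 0.3" --pt "0.03 0 0.12 0 14 0 0.3" --pt "0.045 0 0.18 0 21 0 0.3" --pt "0.06 0 0.24 0 28.5 0 0.3" --pt "0.07 0 0.29 0 28.5 0 0.3"

```text
time: 14.55
tool_pos: [0.605, -0.1174, 0.2296]
tool_rot: [-1.571, -0.002, 3.028]
contact_force: [0.0, 1.1, 0.3]
opening: 0.0463
```

```bash
python3 - <<'E'
from h import *
for _ in range(2): cams.read_camera("scene")
s=robot.observe();b=cams.read_camera("wrist");cv2.imwrite("pics/w6.png",b)
print(s["time"],s["tool_pos"],s["tool_rot"],s["opening"],s["qpos"],s["contact_force"],s["torque"])
t=np.array([.608,-.1345,.073])-s["tool_pos"];M=R.from_euler("xyz",s["tool_rot"]).as_matrix();print("tool",M.T@t,np.degrees(s["tool_rot"][2]))
cv2.imwrite("pics/w6c.png",cv2.resize(b[100:250,230:430],(800,600),interpolation=2))
import pickle;pickle.dump(s,open("s6.pkl","wb"))
E
```

```text
14.65 [ 0.6053 -0.1203  0.229 ] [-1.5696 -0.0023  3.0244] 0.03830911584872016 [-0.3194  0.5208  1.2634 -0.0017  1.3593  1.3689] [0.2791 0.5145 0.1795] [0.0257 0.0312 0.0369]
tool [-0.0048  0.156   0.0136] 173.284306652086
```

View pics/w6c.png

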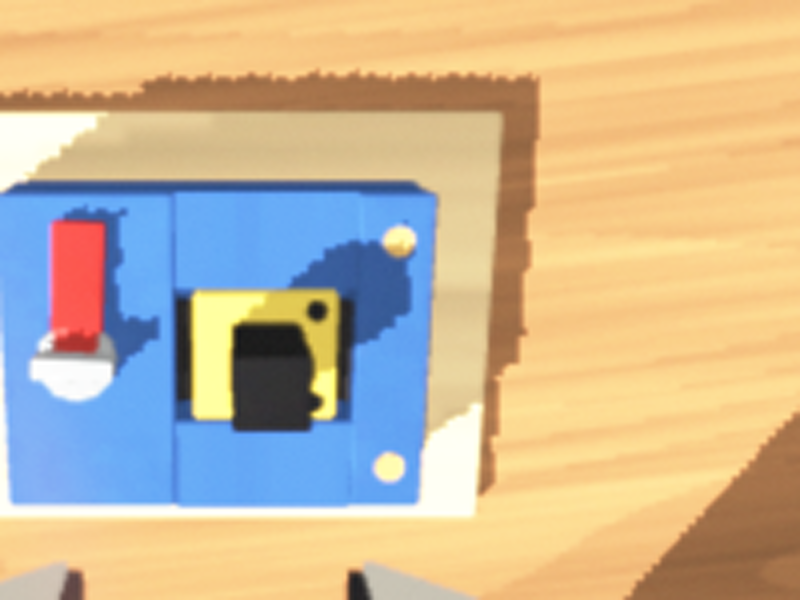

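```bash
python3 - <<'E'
from h import *
import pickle;s=pickle.load(open("s6.pkl","rb"));M=R.from_euler("xyz",s["tool_rot"]).as_matrix()
for p in[(298.1,197.9,.099),(296.1,188.7,.057)]:
    w=atz("wrist",*p,s);print(w,M.T@(w-s["tool_pos"]))
for p,q in[((191,290),(338,290)),((191,418),(338,418)),((2,195),(435,192)),((10,503),(418,503))]:
    a,b=[atz("wrist",230+x/4,100+y/4,.057,s) for x,y in(p,q)];d=a-b;print(np.linalg.norm(d),np.degrees(np.arctan2(d[1],d[0]))-90)
s=robot.observe();print(s["tool_pos"],s["opening"])
E
```

```text
[ 0.6082 -0.1349  0.099 ] [-0.0049  0.13    0.014 ]
[ 0.6079 -0.1348  0.057 ] [-0.0047  0.172   0.0139]
0.04030317346433104 -6.680846903039551
0.041617601397115664 -6.693431560262965
0.11593950288105533 -6.281554531204819
0.11804634529844375 -6.702252055357121
[ 0.605  -0.1175  0.2291] 0.034928833580199554
```

Emit:
apply_moves --pt "-0.005 0.02 0.017 0 0 0 0.3" --pt "-0.005 0.06 0.017 0 0 0 0.3" --pt "-0.005 0.09 0.017 0 0 0 0.3" --pt "-0.005 0.115 0.017 0 0 0 0.3" --pt "-0.005 0.115 0.017 0 0 0 0.3" --squeeze 60

```text
time: 15.32
tool_pos: [0.6068, -0.1312, 0.1127]
tool_rot: [-1.572, -0.006, 3.032]
contact_force: [-0.7, 1.0, -0.1]
opening: 0.0322
```

```bash
python3 - <<'E'
from h import *
s=robot.observe();M=R.from_euler("xyz",s["tool_rot"]).as_matrix();print(s["tool_pos"],s["opening"],M.T@(np.array([.6081,-.1349,.073])-s["tool_pos"]))
E
```

```text
[ 0.6068 -0.1312  0.1127] 0.0322200686500859 [-0.002   0.0397  0.0036]
```

Emit:
apply_moves --pt "0 0 0.001 0 0 0 0.3" --pt "0 0.015 0.001 0 0 0 0.3" --pt "0 0.03 0.001 0 0 0 0.3" --pt "0 0.04 0.001 0 0 0 0.3" --pt "0 0.04 0.001 0 0 0 0.3"

```text
time: 15.95
tool_pos: [0.6079, -0.1333, 0.0749]
tool_rot: [-1.571, -0.002, 3.03]
contact_force: [0.5, -0.1, -0.4]
opening: 0.0323
```

Emit:
apply_moves --pt "0 0 0 0 0 0 0.3" --pt "0 0 0 0 0 0 0.3" --pt "0 0 0 0 0 0 0.5" --pt "0 0 0 0 0 0 0.5" --pt "0 0 0 0 0 0 0.5"

```text
time: 16.58
tool_pos: [0.6086, -0.1335, 0.0763]
tool_rot: [-1.571, 0.0, 3.03]
contact_force: [-0.3, -0.7, 0.8]
opening: 0.0229
```

Emit:
apply_moves --pt "0 0.002 0.0013 0 0 0 0.5" --pt "0 0.003 0.0013 0 0 0 0.5" --pt "0 0.003 0.0013 0 0 0 0.5" --pt "0 0.003 0.0013 0 0 0 0.6" --pt "0 0.003 0.0013 0 0 0 1"

```text
time: 17.2
tool_pos: [0.6084, -0.135, 0.0732]
tool_rot: [-1.571, 0.0, 3.03]
contact_force: [-0.2, -1.3, -0.3]
opening: 0.0197
```

Emit:
apply_moves --pt "0 0 0 0 0 0 1" --pt "0 0 0 0 0 0 1" --pt "0 0 0 0 0 0 1" --pt "0 0 0 0 0 0 1" --pt "0 0 0 0 0 0 1"

```text
time: 17.82
tool_pos: [0.6084, -0.135, 0.0732]
tool_rot: [-1.571, 0.0, 3.03]
contact_force: [0.2, -1.7, -1.8]
opening: 0.0197
```

```bash
cat > rock.py <<'E'
# rows for a list of (phi,s) states, relative to the first; tool pose in the board's y-z plane
from h import *
L=.026
def pose(phi,s):
    T=np.eye(4);T[:3,:3]=R.from_rotvec([phi,0,0]).as_matrix()
    l=L+s;T[:3,3]=[0,-l*np.cos(phi),-l*np.sin(phi)];return T
def rows(st):
    A=np.linalg.inv(pose(*st[0]))
    for p in st[1:]:
        D=A@pose(*p);print([*np.round(D[:3,3],4).tolist(),round(float(np.degrees(p[0]-st[0][0])),1),0,0,1])
def swing(p0,s0,p1,k,n=5):
    f=np.linspace(0,1,n+1);st=[(p0+(p1-p0)*x,s0+k*abs(p1-p0)*x) for x in f];rows(st);return st[-1]
E
python3 - <<'E'
from rock import *
s=robot.observe();print(s["tool_pos"],s["tool_rot"],s["opening"],s["contact_force"],s["torque"])
e=(0,0)
for p in(-.09,-.17,.0,.17): print(e);e=swing(*e,p,.014)
print(e)
E
```

```text
[ 0.6084 -0.135   0.0732] [-1.5705  0.      3.0301] 0.01969003327883629 [ 0.2283 -1.7094 -1.7917] [-0.316   0.0503 -0.1182]
(0, 0)
[0.0, -0.0002, 0.0005, -1.0, 0, 0, 1]
[0.0, -0.0005, 0.001, -2.1, 0, 0, 1]
[0.0, -0.0007, 0.0014, -3.1, 0, 0, 1]
[0.0, -0.0009, 0.0019, -4.1, 0, 0, 1]
[0.0, -0.0011, 0.0025, -5.2, 0, 0, 1]
(np.float64(-0.09), np.float64(0.00126))
[0.0, -0.0002, 0.0004, -0.9, 0, 0, 1]
[0.0, -0.0004, 0.0009, -1.8, 0, 0, 1]
[0.0, -0.0006, 0.0013, -2.8, 0, 0, 1]
[0.0, -0.0008, 0.0018, -3.7, 0, 0, 1]
[0.0, -0.001, 0.0023, -4.6, 0, 0, 1]
(np.float64(-0.17), np.float64(0.00238))
[0.0, -0.0005, -0.001, 1.9, 0, 0, 1]
[0.0, -0.0009, -0.002, 3.9, 0, 0, 1]
[0.0, -0.0013, -0.003, 5.8, 0, 0, 1]
[0.0, -0.0016, -0.0041, 7.8, 0, 0, 1]
[0.0, -0.0019, -0.0052, 9.7, 0, 0, 1]
(np.float64(0.0), np.float64(0.00476))
[0.0, -0.0005, -0.0011, 1.9, 0, 0, 1]
[0.0, -0.0009, -0.0022, 3.9, 0, 0, 1]
[0.0, -0.0013, -0.0033, 5.8, 0, 0, 1]
[0.0, -0.0016, -0.0044, 7.8, 0, 0, 1]
[0.0, -0.0019, -0.0056, 9.7, 0, 0, 1]
(np.float64(0.17), np.float64(0.0071400000000000005))
```

Gripped with a small force. First lean, away from the screw (-y).

Emit:
apply_moves --pt "0 -0.0002 0.0005 -1 0 0 1" --pt "0 -0.0005 0.001 -2.1 0 0 1" --pt "0 -0.0007 0.0014 -3.1 0 0 1" --pt "0 -0.0009 0.0019 -4.1 0 0 1" --pt "0 -0.0011 0.0025 -5.2 0 0 1"

```text
time: 18.45
tool_pos: [0.6081, -0.1373, 0.0747]
tool_rot: [-1.663, 0.0, 3.03]
contact_force: [-1.5, -1.3, 4.2]
opening: 0.0201
```

```bash
python3 - <<'E'
from h import *
s=robot.observe();print(s["tool_pos"],s["tool_rot"],s["opening"],s["contact_force"],s["torque"])
E
```

```text
[ 0.6081 -0.1373  0.0747] [-1.6627  0.0001  3.0302] 0.020128367143572266 [-1.5386 -1.2633  4.2407] [-0.735   0.5444 -0.0207]
```

Emit:
apply_moves --pt "0 -0.0002 0.0004 -0.9 0 0 1" --pt "0 -0.0004 0.0009 -1.8 0 0 1" --pt "0 -0.0006 0.0013 -2.8 0 0 1" --pt "0 -0.0008 0.0018 -3.7 0 0 1" --pt "0 -0.001 0.0023 -4.6 0 0 1"

```text
time: 19.08
tool_pos: [0.608, -0.1395, 0.0757]
tool_rot: [-1.743, 0.0, 3.03]
contact_force: [-3.2, 0.9, 5.7]
opening: 0.0197
```

Emit:
apply_moves --pt "0 -0.0005 -0.001 1.9 0 0 1" --pt "0 -0.0009 -0.002 3.9 0 0 1" --pt "0 -0.0013 -0.003 5.8 0 0 1" --pt "0 -0.0016 -0.0041 7.8 0 0 1" --pt "0 -0.0019 -0.0052 9.7 0 0 1"

```text
time: 19.7
tool_pos: [0.6085, -0.135, 0.078]
tool_rot: [-1.57, 0.0, 3.03]
contact_force: [-1.0, -3.2, 0.1]
opening: 0.0193
```

Emit:
apply_moves --pt "0 -0.0005 -0.0011 1.9 0 0 1" --pt "0 -0.0009 -0.0022 3.9 0 0 1" --pt "0 -0.0013 -0.0033 5.8 0 0 1" --pt "0 -0.0016 -0.0044 7.8 0 0 1" --pt "0 -0.0019 -0.0056 9.7 0 0 1"

```text
time: 20.32
tool_pos: [0.6092, -0.1291, 0.08]
tool_rot: [-1.401, 0.001, 3.03]
contact_force: [-0.9, -2.4, 0.5]
opening: 0.0197
```

```bash
python3 - <<'E'
from rock import *
s=robot.observe();print(s["tool_pos"],s["tool_rot"],s["opening"],s["contact_force"],s["torque"])
i=cams.read_camera("scene");j=cams.read_camera("side")
cv2.imwrite("pics/m7.png",np.hstack([cv2.resize(x,(400,300),interpolation=2) for x in(i[165:240,190:290],j[140:215,250:350])]))
e=(.17,.00714)
for p in(0,-.17,.0,.17,0): e=swing(*e,p,.014);print(e)
E
```

```text
[ 0.6092 -0.1291  0.08  ] [-1.4013  0.0005  3.0302] 0.019718716926834277 [-0.8949 -2.4366  0.4594] [ 0.3589  0.1198 -0.0415]
[0.0, -0.0005, 0.0011, -1.9, 0, 0, 1]
[0.0, -0.0009, 0.0023, -3.9, 0, 0, 1]
[0.0, -0.0012, 0.0035, -5.8, 0, 0, 1]
[0.0, -0.0016, 0.0048, -7.8, 0, 0, 1]
[0.0, -0.0019, 0.006, -9.7, 0, 0, 1]
(np.float64(0.0), np.float64(0.00952))
[0.0, -0.0005, 0.0012, -1.9, 0, 0, 1]
[0.0, -0.0009, 0.0025, -3.9, 0, 0, 1]
[0.0, -0.0012, 0.0038, -5.8, 0, 0, 1]
[0.0, -0.0016, 0.0051, -7.8, 0, 0, 1]
[0.0, -0.0018, 0.0064, -9.7, 0, 0, 1]
(np.float64(-0.17), np.float64(0.0119))
[0.0, -0.0005, -0.0013, 1.9, 0, 0, 1]
[0.0, -0.0009, -0.0026, 3.9, 0, 0, 1]
[0.0, -0.0012, -0.004, 5.8, 0, 0, 1]
[0.0, -0.0015, -0.0054, 7.8, 0, 0, 1]
[0.0, -0.0018, -0.0068, 9.7, 0, 0, 1]
(np.float64(0.0), np.float64(0.014280000000000001))
[0.0, -0.0005, -0.0014, 1.9, 0, 0, 1]
[0.0, -0.0009, -0.0028, 3.9, 0, 0, 1]
[0.0, -0.0012, -0.0042, 5.8, 0, 0, 1]
[0.0, -0.0015, -0.0057, 7.8, 0, 0, 1]
[0.0, -0.0018, -0.0072, 9.7, 0, 0, 1]
(np.float64(0.17), np.float64(0.01666))
[0.0, -0.0005, 0.0015, -1.9, 0, 0, 1]
[0.0, -0.0009, 0.003, -3.9, 0, 0, 1]
[0.0, -0.0012, 0.0045, -5.8, 0, 0, 1]
[0.0, -0.0015, 0.006, -7.8, 0, 0, 1]
[0.0, -0.0017, 0.0076, -9.7, 0, 0, 1]
(np.float64(0.0), np.float64(0.01904))
```

View pics/m7.png

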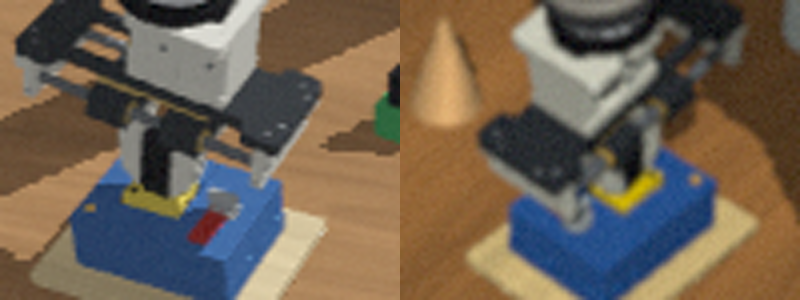

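The block has risen and leans as commanded. The jig still sits on its board and the forces are small. I'll keep rocking.

Emit:
apply_moves --pt "0 -0.0005 0.0011 -1.9 0 0 1" --pt "0 -0.0009 0.0023 -3.9 0 0 1" --pt "0 -0.0012 0.0035 -5.8 0 0 1" --pt "0 -0.0016 0.0048 -7.8 0 0 1" --pt "0 -0.0019 0.006 -9.7 0 0 1"

```text
time: 21.05
tool_pos: [0.6085, -0.135, 0.0828]
tool_rot: [-1.573, 0.001, 3.03]
contact_force: [-1.2, -1.9, -0.4]
opening: 0.0195
```

Emit:
apply_moves --pt "0 -0.0005 0.0012 -1.9 0 0 1" --pt "0 -0.0009 0.0025 -3.9 0 0 1" --pt "0 -0.0012 0.0038 -5.8 0 0 1" --pt "0 -0.0016 0.0051 -7.8 0 0 1" --pt "0 -0.0018 0.0064 -9.7 0 0 1"

```text
time: 21.68
tool_pos: [0.6079, -0.1411, 0.0846]
tool_rot: [-1.744, 0.0, 3.03]
contact_force: [0.4, 1.1, 0.8]
opening: 0.0197
```

Emit:
apply_moves --pt "0 -0.0005 -0.0013 1.9 0 0 1" --pt "0 -0.0009 -0.0026 3.9 0 0 1" --pt "0 -0.0012 -0.004 5.8 0 0 1" --pt "0 -0.0015 -0.0054 7.8 0 0 1" --pt "0 -0.0018 -0.0068 9.7 0 0 1"

```text
time: 22.3
tool_pos: [0.6085, -0.135, 0.0875]
tool_rot: [-1.57, 0.0, 3.031]
contact_force: [0.7, -2.7, -2.5]
opening: 0.0195
```

```bash
python3 - <<'E'
from rock import *
s=robot.observe();print(s["tool_pos"],s["tool_rot"],s["opening"],s["contact_force"],s["torque"])
i=cams.read_camera("scene");j=cams.read_camera("side");cv2.imwrite("pics/s8.png",i);cv2.imwrite("pics/d8.png",j)
# jig height: vertical shift of the jig's region against the earlier picture, by phase correlation of the lower front wall
for n,f0,im,(x,y,w,h) in(("scene","pics/s4.png",i,(205,222,45,20)),("side","pics/side0.png",j,(275,190,30,30))):
    a=cv2.imread(f0,0)[y:y+h,x:x+w].astype(np.float32);b=cv2.cvtColor(im,6)[y:y+h,x:x+w].astype(np.float32)
    print(n,cv2.phaseCorrelate(a,b,cv2.createHanningWindow((w,h),cv2.CV_32F)))
p=np.array([.64,-.1,.057]);print("px per mm",proj("scene",p+[0,0,.001])-proj("scene",p),proj("side",p+[0,0,.001])-proj("side",p))
E
```

```text
[ 0.6085 -0.135   0.0875] [-1.5696  0.0004  3.0305] 0.019496569400461187 [ 0.7443 -2.6905 -2.4641] [ 0.0332 -0.2541 -0.0563]
scene ((0.2603855023367885, 0.26011910920213666), 0.8167419094509548)
side ((0.1577929543775749, 0.16868684856975236), 1.0889041137695312)
px per mm [-0.0338 -0.2737] [ 0.0061 -0.2518]
```

Emit:
apply_moves --pt "0 -0.0005 -0.0014 1.9 0 0 1" --pt "0 -0.0009 -0.0028 3.9 0 0 1" --pt "0 -0.0012 -0.0042 5.8 0 0 1" --pt "0 -0.0015 -0.0057 7.8 0 0 1" --pt "0 -0.0018 -0.0072 9.7 0 0 1"

```text
time: 23.02
tool_pos: [0.6093, -0.1279, 0.0896]
tool_rot: [-1.401, 0.0, 3.03]
contact_force: [-0.1, -3.4, 1.0]
opening: 0.0198
```

Emit:
apply_moves --pt "0 -0.0005 0.0015 -1.9 0 0 1" --pt "0 -0.0009 0.003 -3.9 0 0 1" --pt "0 -0.0012 0.0045 -5.8 0 0 1" --pt "0 -0.0015 0.006 -7.8 0 0 1" --pt "0 -0.0017 0.0076 -9.7 0 0 1"

```text
time: 23.65
tool_pos: [0.6085, -0.1352, 0.0936]
tool_rot: [-1.572, 0.001, 3.03]
contact_force: [-2.4, 0.6, 8.4]
opening: 0.02
```

Emit:
apply_moves --pt "0 -0.0005 0.0015 -1.9 0 0 1" --pt "0 -0.0009 0.0031 -3.9 0 0 1" --pt "0 -0.0012 0.0046 -5.8 0 0 1" --pt "0 -0.0014 0.0062 -7.8 0 0 1" --pt "0 -0.0017 0.008 -9.7 0 0 1"

```text
time: 24.28
tool_pos: [0.6071, -0.1425, 0.0934]
tool_rot: [-1.745, -0.001, 3.03]
contact_force: [0.3, 1.9, 1.1]
opening: 0.0196
```

Emit:
apply_moves --pt "0 -0.0005 -0.0016 1.9 0 0 1" --pt "0 -0.0009 -0.0032 3.9 0 0 1" --pt "0 -0.0012 -0.0048 5.8 0 0 1" --pt "0 -0.0014 -0.0065 7.8 0 0 1" --pt "0 -0.0017 -0.0084 9.7 0 0 1"

```text
time: 24.9
tool_pos: [0.6085, -0.1349, 0.0972]
tool_rot: [-1.57, 0.001, 3.03]
contact_force: [-0.0, -0.3, -0.4]
opening: 0.0197
```

```bash
python3 - <<'E'
from rock import *
s=robot.observe();print(s["tool_pos"],s["tool_rot"],s["opening"],s["contact_force"],s["torque"])
E
```

```text
[ 0.6085 -0.1349  0.0972] [-1.5697  0.0006  3.0304] 0.01967200969243256 [-0.0326 -0.2778 -0.4275] [ 0.0575  0.028  -0.0135]
```

Emit:
apply_moves --pt "0 -0.002 0 0 0 0 1" --pt "0 -0.004 0 0 0 0 1" --pt "0 -0.006 0 0 0 0 1" --pt "0 -0.008 0 0 0 0 1" --pt "0 -0.01 0 0 0 0 1"

```text
time: 25.52
tool_pos: [0.6084, -0.1352, 0.1071]
tool_rot: [-1.572, 0.0, 3.03]
contact_force: [-0.4, 0.4, -1.0]
opening: 0.0196
```

Emit:
apply_moves --pt "0 -0.005 0 0 0 0 1" --pt "0 -0.01 0 0 0 0 1" --pt "0 -0.015 0 0 0 0 1" --pt "0 -0.019 0 0 0 0 1" --pt "0 -0.021 0 0 0 0 1"

```text
time: 26.15
tool_pos: [0.6085, -0.135, 0.1283]
tool_rot: [-1.572, 0.0, 3.03]
contact_force: [0.4, 0.4, -0.3]
opening: 0.0195
```

Emit:
apply_moves --pt "0 0 0 0 0 0 1" --pt "0 0 0 0 0 0 1" --pt "0 0 0 0 0 0 1" --pt "0 0 0 0 0 0 1" --pt "0 0 0 0 0 0 1"

```text
time: 26.78
tool_pos: [0.6084, -0.135, 0.1279]
tool_rot: [-1.572, -0.0, 3.03]
contact_force: [-0.0, -0.2, -0.4]
opening: 0.0199
```

```bash
python3 - <<'E'
from rock import *
s=robot.observe();print(s["tool_pos"],s["tool_rot"],s["opening"],s["contact_force"],s["torque"])
i=cams.read_camera("scene");j=cams.read_camera("side");cv2.imwrite("pics/s9.png",i);cv2.imwrite("pics/d9.png",j)
c=lambda x,a,b,w,h:cv2.resize(x[b:b+h,a:a+w],(400,300),interpolation=2)
cv2.imwrite("pics/m9.png",np.vstack([np.hstack([c(i,190,165,100,75),c(j,250,140,100,75)]),np.hstack([c(i,160,130,300,200),c(j,150,100,300,200)])]))
for dz in(.02,.025,.03):
  for y in(-.02,.02):
    t=np.radians(-6.5);q=np.array([.6082,-.1349,.057+dz])+[.018*np.cos(t)-y*np.sin(t),.018*np.sin(t)+y*np.cos(t),0];p=proj("scene",q);print(dz,y,p,(p-[190,165])*4)
E
```

```text
[ 0.6084 -0.135   0.1279] [-1.5725 -0.0001  3.0301] 0.01988100121604444 [-0.0185 -0.211  -0.3816] [ 0.0441 -0.0085  0.0382]
0.02 -0.02 [218.9864 209.9547] [115.9455 179.819 ]
0.02 0.02 [231.88   213.4701] [167.5199 193.8803]
0.025 -0.02 [218.7664 208.5598] [115.0658 174.2394]
0.025 0.02 [231.6956 212.0698] [166.7826 188.2791]
0.03 -0.02 [218.5452 207.1568] [114.1809 168.6271]
0.03 0.02 [231.5102 210.6612] [166.0409 182.6448]
```

View pics/m9.png

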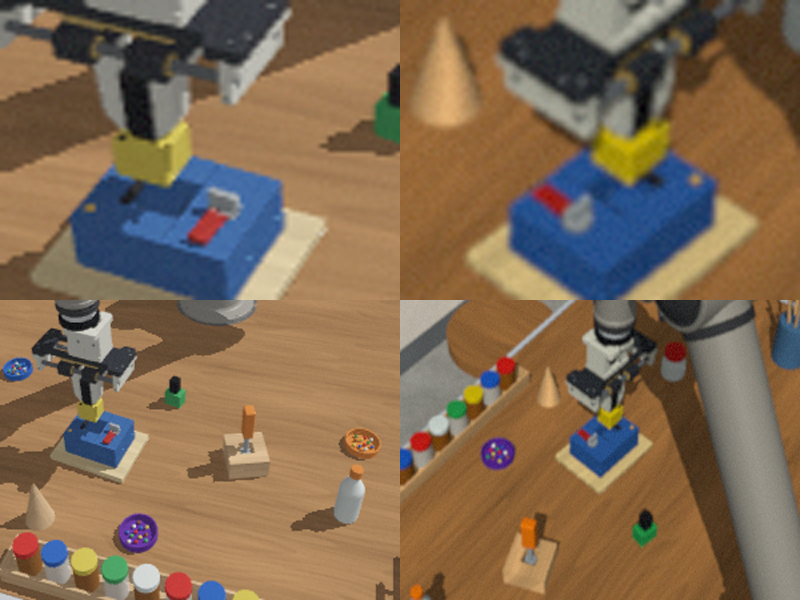

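The block is held upright over the pocket. The jig sits down, the key is upright, the tab is clear and the bystanders look untouched. I'll make one numeric check of the block's height, then hand in.

```bash
python3 - <<'E'
from h import *
t=np.radians(-6.5);r=np.array([[np.cos(t),-np.sin(t)],[np.sin(t),np.cos(t)]])
for n,f in(("scene","pics/s9.png"),("side","pics/d9.png")):
    im=cv2.imread(f);h=cv2.cvtColor(im,cv2.COLOR_BGR2HSV);m=((h[...,0]>20)&(h[...,0]<36)&(h[...,1]>150)).astype(np.uint8)
    k,l,st,_=cv2.connectedComponentsWithStats(m)
    c=proj(n,[.608,-.135,.095]);b=min((np.hypot(*(_[q]-c)),q) for q in range(1,k) if st[q][4]>60)[1]
    o=l==b
    best=[]
    for dz in np.arange(.01,.041,.001):
        P=[proj(n,np.r_[np.array([.6082,-.1349])+r@[x,y],.057+dz+z]) for x in(-.018,.018) for y in(-.02,.02) for z in(0,.03)]
        g=np.zeros(m.shape,np.uint8);cv2.fillConvexPoly(g,cv2.convexHull(np.float32(P)*16).astype(np.int32),1,shift=4)
        best.append(((o&(g>0)).sum()/(o|(g>0)).sum(),round(dz,3)))
    print(n,st[b],sorted(best)[-3:])
for n,a,b,(x,y,w,h) in(("scene","s4","s9",(205,222,45,20)),("side","side0","d9",(275,190,30,30))):
    a,b=[cv2.imread(f"pics/{q}.png",0)[y:y+h,x:x+w].astype(np.float32) for q in(a,b)]
    print(n,cv2.phaseCorrelate(a,b,cv2.createHanningWindow((w,h),cv2.CV_32F)))
E
```

```text
scene [218 198  16  13 128] [(np.float64(0.39751552795031053), np.float64(0.02)), (np.float64(0.3987538940809969), np.float64(0.022)), (np.float64(0.4), np.float64(0.024))]
side [298 170  20  16 189] [(np.float64(0.6038338658146964), np.float64(0.025)), (np.float64(0.6038338658146964), np.float64(0.028)), (np.float64(0.6038338658146964), np.float64(0.029))]
scene ((0.34378258089947167, 0.025176643661163567), 0.9774433501561482)
side ((-0.0550954464500073, 0.041903712800859694), 1.0178617715835572)
```

```bash
python3 -c "
from cell import robot
s=robot.observe();print(s['time'],s['tool_pos'],s['opening']);print(robot.hand_in())"
```

```text
26.875 [ 0.60836833 -0.13497084  0.12788737] 0.019791828193314976
the job is handed in; nothing more can be done
None
```

The job is finished and handed in at 26.9 s: the block is free, and the arm is holding it upright and still over its pocket.

- **Screw and key:** I turned the screw about 85° counter-clockwise, measured from the red tab in the picture, so the tab is well clear of the block. The key is back upright in its stand.
- **Rocking:** I rocked the block ±0.17 rad, first away from the screw, for five leans in all. The highest force I read at the wrist was about 9 N.
- **Last checks:**
  - **Height:** By the arm's pose, the block's underside is about 25 mm above the jig's top. The image check agrees only roughly: the best match was 22–24 mm in the scene view and 25–29 mm in the side view, and the scene match was weak because of shadow.
  - **Jig:** It shows no vertical shift in either view, so it stayed on its board. I checked this part-way through the rocking and at the end, not continuously.
  - **Grip:** The fingers are on the 20 mm post with almost no outside force.
  - **Bystanders:** They look unmoved in the last picture.

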